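Reload the sprung marker feeder on the potting bench

ROBOT

A 7-joint arm with a two-finger parallel gripper is mounted at the origin on the work surface. World frame = base frame: x ahead of the robot, y to its left, z up, the work surface at z = 0. Lengths are in m, angles in rad, forces in N, time in s.
With the tool pointing down it reaches from about 0.425 to 0.975 m from the base axis. Payload 16.7 kg.
Tool frame: the origin (TCP) lies on the centre line of the jaws, within the pads' length; the fingertips stand 25 mm ahead of it and the grasp point (between the pads) lies 6 mm ahead of it; z points along the fingers, y is the line along which they close (so a half turn about z gives the same grasp; the last joint's range is limited). The gripper opens to 85 mm and grips with 20 to 120 N. Pads are 22 mm wide; open, the fingers measure 114 mm over their backs; the gripper's body (76 mm by 85 mm) begins 54 mm behind the grasp point. The pads swing forward as they close: fully open they stand 13 mm farther back than shut.
Start: joints at [-1.486, 0.426, 0.074, 1.606, -0.034, 1.111, -0.067], TCP at [0.157, 0.656, 0.217] pointing down, gripper open.
Joint ranges: [-2.85, 2.85], [-0.5, 2.14], [-1.23, 1.37], [0.21, 2.46], [-1.02, 4.16], [0.16, 2.05], [-2.73, 2.73]. Speed limits (rad/s): [1.89, 1.89, 2.39, 2.39, 3.01, 3.01, 3.01].

INTERFACE

Orientations are given as a unit quaternion [x, y, z, w].
In Python, from cell import arm gives the robot as it stands.
- The arm moves only by the tool apply_moves, never from a script. Its argument "steps" is text: rows parted by semicolons, each of 7 numbers parted by spaces: the shift along the tool's x, y, z in m, then the turn, a rotation vector about the tool's x, y, z in rad, then the finger opening in m, from 0 to 0.0854. In form: dx dy dz wx wy wz grip; .... A call has 1 to 10 rows; each row shifts and turns the commanded pose from where the row before left it, along the tool's axes as they then stand; what a row does not reach is not made up. A row lasts 1/10 s, in which the tool goes at most 50 mm and 8.59 degrees, less where a joint would pass 70% of its speed; a pose out of reach is approached as far as the arm can. A call with a gripper value outside its range is refused whole. The fingers move at their own pace and stop on an object; "grip_force" is the grip in N (left out, the last holds). Time passes only in rows, so rows that do not move let the fingers close. It gives the time, the measured TCP pose, the force, the opening and the grip force at its end, in the units of the state.
- arm.state(): the state, without advancing time (a new reading comes with each control period).
- arm.capture(name): name is "side" or "top" or "wrist"; returns a dict with "img" (480x640x3 uint8, red, green, blue), "fx", "fy", "cx", "cy" (pixels), "position" and "orientation" of the camera in the world. Camera axes: x right, y down, z forward; pixel columns grow to the right and rows downward; lengths in m; the calibration is good to about 2 mm. A picture is of the moment at which its call begins. There is no depth.
- arm.job_done(): hands the job in; it is judged then, once.
The state is a dict: "time": time; "joint_pos": joint angles; "qd": joint speeds; "tau": joint torques, N m; "ee_pos": TCP position; "orientation": TCP orientation; "force": force on the tool from outside, world axes, zero at the start; "ft_torque": the same for the moment, N m; "gripper_width": finger opening in m; "grasp_force": force on a finger pad.
Only numpy, scipy, OpenCV 4.12 (cv2) and the standard library are available. Lean on these libraries where they do the work, as an engineer would, in place of code of your own. Each camera call takes 0.05 s, during which the arm holds its last target. There are 200 camera calls.

TASK

Load the green plant-marker feeder: draw its sprung follower back by the red knob until you feel the stop and hook the knob sideways into the catch notch so that it stays back by itself, then stand both cedar markers, point up, one behind the other in the track. Finally unhook the knob and ease the follower forward until it presses both markers upright against the steel gate. Do not force the catch or the markers, never let the follower snap forward, and leave the pot, trowel, dibber and seed tray where they are.

Things in the scene. Friction and masses are not known exactly. Their poses are not given: they have to be found in the camera images.
- feeder: Fixed green feed track. Origin on the bench top (z = 0) under the inner face of the steel gate, on the channel's centre line; x points along the track away from the gate, the way the follower is pulled back; z up. Gate plate: x -8 to 0, 32 mm wide, 62 mm high. The channel's two walls run to x = 210 mm, 6 mm thick, tops 36 mm above the bench.
- track_floor (a point): Point on the channel floor, feeder x = 22 mm, 12 mm above the bench, where the two markers belong (front one against the gate, the other behind it). The channel is 52 mm wide inside. Axes as the feeder's.
- slot (a point): Point on the centre line of the L-shaped slot, feeder x = 150 mm, z = 50 mm; axes as the feeder's. An aluminium catch plate on the +y side (y 8 to 40, z 44 to 56 mm) forms a guide, a notch 16 mm long and 20 mm deep opening to -y, then a stop bar right across (y -12 to 34). The plate is clamped elsewhere each time: find the stop by feel, met at follower 75 to 93 mm.
- follower (a joint): Slide of the follower (m): 0 = fully forward, growing as it is pulled back along feeder +x. A spring drives it forward: 3.6 N at 0 plus 60 N/m (8.4 N at 80 mm), damped; let go far from the markers it snaps forward at about 0.5 m/s. With both markers in it rests on them at about 0.037.
- follower_face (a point): Middle of the follower's pressing face, at feeder x = 3 mm + follower value, 28 mm above the bench. Steel plate 14 mm thick, 44 mm wide, from 14 to 42 mm above the bench; axes as the feeder's.
- knob: Red upright knob 18 x 18 mm, 52 mm tall; origin at its middle, 85 mm above the bench, at feeder x = 75 mm + follower value. A 10 mm pin under it runs in the slot. Slides sideways (1.5 N friction) from feeder y = 0 (unhooked) to +16 mm (hooked), only at the notch. Hooked at the stop, it comes up to 6 mm forward when let go and rests on the notch's front side.
- marker_a: Cedar plant marker: upright board 20 mm thick (its x), 44 mm wide (its y), with straight sides up to 62 mm and a pointed gable top at 84 mm; 50 g. Origin at the centre of its underside. It stands on the bench, point up; either face may look to the gate.
- marker_b: A second cedar marker, the same as marker_a. Either may go in first.
- strawberry_pot: Terracotta strawberry pot, about 230 mm across its pockets, 190 mm tall, origin at the centre of its base. To be left alone.
- trowel: Steel trowel with wooden handle, about 310 mm long along its x (handle to -x), lying on the bench. To be left alone.
- dibber: Bamboo dibber, 24 mm thick, 220 mm long along its x, lying on the bench. To be left alone.
- seed_tray: Black plastic seed tray with clear lid, 306 x 206 mm, 101 mm tall, origin at the centre of its base. To be left alone.
Things that resemble listed ones, but are neither listed nor needed, are in the scene too. Leave any purple or white look-alike of the marker_b alone. Several things look just like the feeder: the one meant starts farthest to the robot's right.

How it is judged:
On the way, in this order (a step that is already met when the one before it is completed fails the run):
1. the follower is pulled back and its knob hooked in the catch notch, staying there with the fingers off it (y of knob in the frame of feeder above 0.01 m and value of joint follower above 0.06 m and contact force between the fingers and knob below 0.2 N), for 0.2 s.
2. both markers stand point up on the floor of the track, let go, while the follower is still hooked back (y of knob in the frame of feeder above 0.01 m and value of joint follower above 0.06 m and x of marker_a in the frame of feeder between 0.005 and 0.075 m and y of marker_a in the frame of feeder between -0.006 and 0.006 m and z of each of marker_a, marker_b in the frame of feeder below 0.0155 m and angle between each of marker_a, marker_b's own z axis and vertical below 0.1 rad and x of marker_b in the frame of feeder between 0.005 and 0.075 m and y of marker_b in the frame of feeder between -0.006 and 0.006 m and contact force between the fingers and marker_a below 0.2 N and contact force between the fingers and marker_b below 0.2 N), for 0.2 s.
At the end, for the whole second after the job is handed in: Both markers stand upright (within 0.1 rad) on the floor of the track (within 3.5 mm), square to it (0.1 rad), between gate and follower within 6 mm of the centre line, at rest; the follower presses on them (joint 0.033 to 0.041) and its knob is out of the notch (within 6 mm of the centre line) (x of marker_a in the frame of feeder between 0.005 and 0.036 m and y of marker_a in the frame of feeder between -0.006 and 0.006 m and z of each of marker_a, marker_b in the frame of feeder below 0.0155 m and angle between each of marker_a, marker_b's own z axis and vertical below 0.1 rad and x of marker_b in the frame of feeder between 0.005 and 0.036 m and y of marker_b in the frame of feeder between -0.006 and 0.006 m and angle between the x axis of each of marker_a, marker_b and the x axis of feeder, either way round below 0.1 rad and value of joint follower between 0.033 and 0.041 m and y of knob in the frame of feeder below 0.006 m and linear speed of each of marker_a, marker_b below 0.02 m/s); the robot touches nothing.
It fails at once if the catch is forced: knob pin pressed on the catch plate or stop with more than 40 N (contact force between knob and feeder above 40 N).
It fails at once if the follower snaps forward (faster than 0.35 m/s) (velocity of joint follower below -0.35 m/s).
It fails at once if a marker is forced against the feeder with more than 90 N (contact force between any of marker_a, marker_b and feeder above 90 N).
It fails at once if the pot, trowel, dibber or seed tray is moved by more than 20 mm (distance of any of strawberry_pot, trowel, dibber, seed_tray from where it was at the start of the episode above 0.02 m).
It also fails if it takes over 70 s, if anything falls off the work surface, if the arm or the gripper's body presses on something with over 40 N, if the wrist force passes 120 N, or if a joint passes its speed limit or range.

## Working session

There is one attempt and no reset: what is moved stays moved. The work goes in short steps, Python scripts to look and compute and a tool call to move; the robot and the scene stay as the last step left them, time stands still between calls to the robot, and variables do not carry over. Pictures are saved under pics/ and viewed, at most 10 in all, crops included, and the job is handed in when it is done.

Besides the shell and the picture viewer there is one more tool, called after ">>>" as name(argument=value, ...) on one line, values as JSON. apply_moves: Moves the arm, as the interface text tells. Its arguments: {"type":"object","properties":{"steps":{"type":"string"},"grip_force":{"type":"number"}},"required":["steps"]}

```bash
mkdir -p pics; ls
python3 - <<'E'
from cell import arm
import cv2,pickle
s=arm.state();print({k:s[k] for k in('time','ee_pos','orientation','force','gripper_width')})
for n in('side','top'):
    c=arm.capture(n);cv2.imwrite(f'pics/{n}0.png',c['img'][:,:,::-1]);pickle.dump(c,open(n+'0.pkl','wb'));print(n,c['fx'],c['cx'],c['cy'],c['position'],c['orientation'])
E
```

```text
pics
{'time': 0.0, 'ee_pos': array([0.15696464, 0.65605581, 0.216412  ]), 'orientation': array([ 1.17139744e-01,  9.93115224e-01, -6.56647093e-04, -2.56392503e-05]), 'force': array([0.215594  , 0.04529396, 0.50170644]), 'gripper_width': 0.0852060360102126}
side 615.4284825406113 327.7306052712318 239.1990739332519 [ 0.37241502 -1.06381872  1.00816399] [ 0.90609768 -0.07201114  0.04328069 -0.41464221]
top 493.51462386012446 316.2815562255089 240.34547756547752 [ 0.27635004 -0.01475614  1.28969175] [ 0.71586041 -0.68916712  0.07674144 -0.08187372]
```

View pics/top0.png

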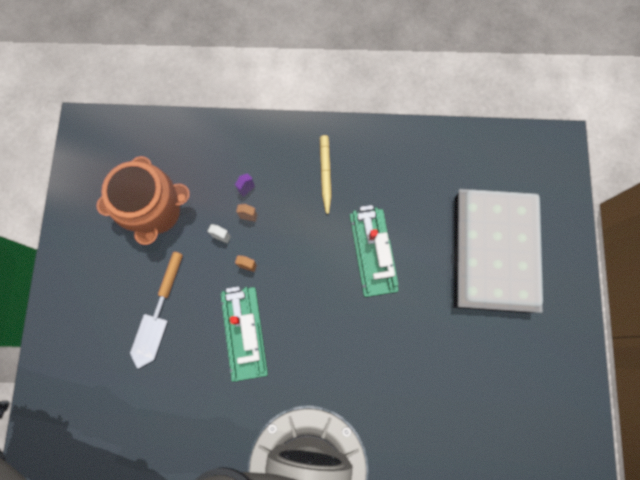

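View pics/side0.png

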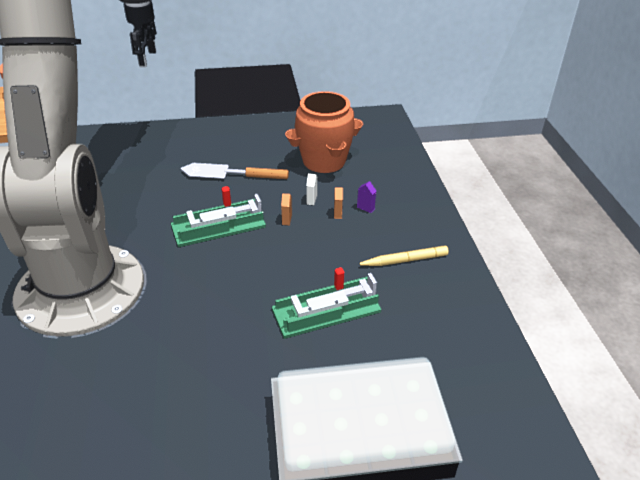

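The top view (x ahead is up, y left is left) shows two green feeders: A at (374,250) with its red knob at (373,234), and B at (243,333). A is farther to the robot's right. The cedar markers are at (246,212) and (245,263). The look-alikes are the purple one at (244,183) and the white one at (218,233). In the side view feeder A is at (327,303).

```bash
cat > h.py <<'E'
import numpy as np,cv2,pickle
from scipy.spatial.transform import Rotation as R
def ray(c,p):
    d=R.from_quat(c['orientation']).apply([(p[0]-c['cx'])/c['fx'],(p[1]-c['cy'])/c['fy'],1.]);return np.array(c['position']),d
def onz(c,p,z):
    o,d=ray(c,p);return o+d*(z-o[2])/d[2]
def proj(c,P):
    q=R.from_quat(c['orientation']).inv().apply(np.array(P)-c['position']);return np.array([c['cx']+c['fx']*q[0]/q[2],c['cy']+c['fy']*q[1]/q[2]])
def tri(c1,p1,c2,p2):
    o1,d1=ray(c1,p1);o2,d2=ray(c2,p2)
    t=np.linalg.lstsq(np.c_[d1,-d2],o2-o1,rcond=None)[0]
    a,b=o1+d1*t[0],o2+d2*t[1];return (a+b)/2,np.linalg.norm(a-b)
def hsv(c):return cv2.cvtColor(c['img'],cv2.COLOR_RGB2HSV)
RNG={'red':((0,200,120),(5,255,255)),'cedar':((7,120,60),(16,255,255)),'green':((68,110,50),(85,255,255))}
def blobs(c,col,amin=20):
    m=cv2.inRange(hsv(c),*map(np.array,RNG[col]))
    cs,_=cv2.findContours(m,cv2.RETR_EXTERNAL,cv2.CHAIN_APPROX_NONE)
    return [x for x in cs if cv2.contourArea(x)>amin]
def cen(x):
    m=cv2.moments(x);return np.array([m['m10'],m['m01']])/m['m00']
E
python3 - <<'E'
from h import *
for n in('side','top'):
    c=pickle.load(open(n+'0.pkl','rb'))
    for col in RNG:
        for b in blobs(c,col):
            print(n,col,cen(b).round(1),cv2.contourArea(b),[np.round(v,1) for v in cv2.minAreaRect(b)])
t=pickle.load(open('top0.pkl','rb'));s=pickle.load(open('side0.pkl','rb'))
a=cv2.resize(t['img'][195:305,335:415],(400,550),interpolation=cv2.INTER_CUBIC)
b=cv2.resize(s['img'][255:345,262:392],(400,277),interpolation=cv2.INTER_CUBIC)
d=cv2.resize(s['img'][165:265,265:385],(400,333-60),interpolation=cv2.INTER_CUBIC)
cv2.imwrite('pics/crop1.png',np.hstack([a,np.vstack([b,d])])[:,:,::-1])
E
```

```text
side red [338.8 280.1] 103.5 [array([339., 279.]), array([ 8., 18.]), np.float64(0.0)]
side red [226.3 197.5] 76.0 [array([226.3, 196.4]), array([17.8,  6.4]), np.float64(81.9)]
side cedar [286.2 213.5] 154.0 [array([286.5, 209. ]), array([30.,  9.]), np.float64(90.0)]
side cedar [337.7 208.6] 122.0 [array([337.5, 203. ]), array([ 7., 30.]), np.float64(0.0)]
side cedar [266.9 172.9] 335.0 [array([266.8, 172.9]), array([42.1,  9.3]), np.float64(2.9)]
side cedar [  2.7 127.5] 121.0 [array([  3.5, 125. ]), array([ 7., 32.]), np.float64(0.0)]
side cedar [323.9 130.6] 4047.0 [array([322.5, 130.6]), array([65.9, 80.3]), np.float64(25.2)]
side cedar [ 1.1 93. ] 23.0 [array([ 1.5, 94. ]), array([14.,  3.]), np.float64(90.0)]
side green [321.6 314.8] 1983.5 [array([325.7, 306.6]), array([ 38.4, 105.1]), np.float64(75.1)]
side green [314.2 293.9] 190.5 [array([316.4, 292.8]), array([12.5, 36.7]), np.float64(63.4)]
side green [351.5 283.2] 52.0 [array([351.6, 283.2]), array([ 4.7, 14.6]), np.float64(74.7)]
side green [214.1 228. ] 1513.5 [array([217.1, 221.9]), array([30.3, 91.4]), np.float64(77.2)]
side green [202.1 212.1] 34.5 [array([209. , 211.4]), array([ 6.5, 31.3]), np.float64(76.0)]
side green [239.6 203.4] 21.0 [array([239.4, 203.5]), array([ 2.4, 15.1]), np.float64(77.5)]
top cedar [245.4 263. ] 136.0 [array([245.5, 263.1]), array([18.8,  9.1]), np.float64(21.8)]
top cedar [170.1 274.2] 351.0 [array([170.1, 274.2]), array([ 9.1, 44.7]), np.float64(19.5)]
top cedar [625.6 311.4] 6567.0 [array([620., 332.]), array([294.,  38.]), np.float64(90.0)]
top cedar [140.8 199.5] 4507.0 [array([141. , 199.4]), array([80.4, 70.6]), np.float64(36.9)]
top green [ 13.9 289.3] 2726.0 [array([ 17.5, 291.5]), array([107.,  35.]), np.float64(90.0)]
```

View pics/crop1.png

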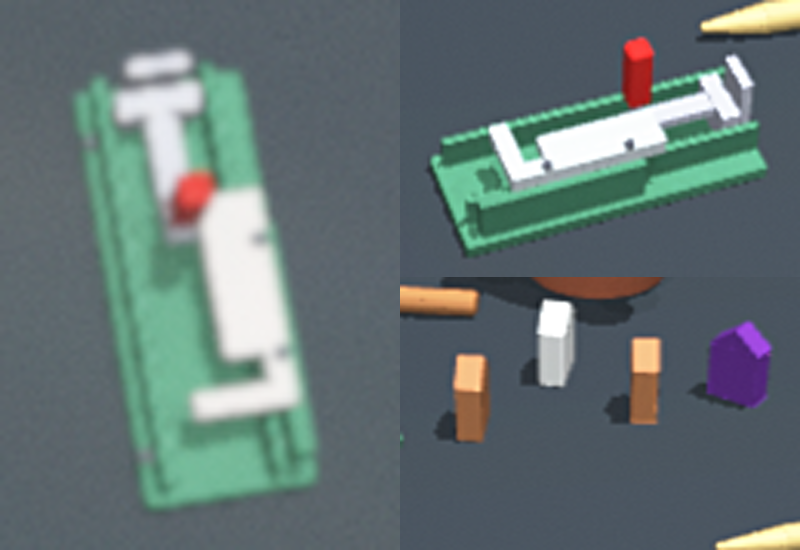

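The crop confirms the choice. The rightmost feeder has its gate at the far end, its knob near (190,195) in the crop, and the white catch plate on the right, which is feeder +y. Pulling back therefore moves toward the robot. The two brown gabled markers are the cedar ones.

Run:
```python
from h import *
t=pickle.load(open('top0.pkl','rb'));s=pickle.load(open('side0.pkl','rb'))
H=hsv(t)
for (u,v) in [(374,234),(235,321),(246,212),(246,263),(356,240),(360,270)]: print((u,v),H[v,u],t['img'][v,u])
k=((H[:,:,0]<5)|(H[:,:,0]>172))&(H[:,:,1]>160)&(H[:,:,2]>90)
n,l,st,ce=cv2.connectedComponentsWithStats(k.astype(np.uint8))
for i in range(1,n):
    if st[i,4]>10: print(ce[i],st[i])
print('knob',tri(t,(373.5,234.5),s,(339,279)))
C=lambda x,y:(335+x/5,195+y/5)
print('gate top',onz(t,C(160,65),.062),tri(t,C(160,65),s,(262+740/400*130*.0+740/400*0+ (738-400)*130/400,255+65*90/277)))
# wall far/near corners at top of walls z=.036, base outline z~0
for p in [(78,95),(243,72),(315,478),(148,505)]: print(onz(t,C(*p),.012))
for q in [(262.8+23.8*0,0)]: pass
print('m1',tri(t,(245.4,263),s,(286.5,206)),'m2',tri(t,(246,212),s,(338,200)))
print(onz(t,(245.5,263),.07),onz(t,(246,212),.07))
```

```text
(374, 234) [  1 171 235] [235  83  77]
(235, 321) [  2 184 235] [235  74  65]
(246, 212) [ 12 113 165] [165 122  92]
(246, 263) [ 14 126 202] [202 149 102]
(356, 240) [ 75  92 158] [101 158 129]
(360, 270) [ 76  94 154] [ 97 154 127]
[373.23076923 233.34615385] [371 231   6   6  26]
[234.11904762 319.88095238] [230 317   9   7  42]
knob (array([ 0.57057461, -0.14333905,  0.08703237]), np.float64(0.0018760040568222812))
gate top [ 0.64766575 -0.12831442  0.062     ] (array([ 0.6458886 , -0.12765546,  0.06919524]), np.float64(0.0007639650931273299))
[ 0.64433949 -0.08915812  0.012     ]
[ 0.66053376 -0.17766436  0.012     ]
[ 0.4426155  -0.21671735  0.012     ]
[ 0.4253155  -0.13039262  0.012     ]
m1 (array([0.49397968, 0.17887662, 0.04572193]), np.float64(0.0006067998949528376)) m2 (array([0.62948702, 0.18704916, 0.04438001]), np.float64(0.001334518473398888))
[0.49004351 0.17486758 0.07      ] [0.62290119 0.1829366  0.07      ]
```

>>> apply_moves(steps="-0.028 -0.032 -0.01 0 0 0 0.085;-0.03 -0.035 -0.01 0 0 0 0.085;-0.03 -0.035 -0.01 0 0 0 0.085;-0.03 -0.035 -0.01 0 0 0 0.085;-0.03 -0.035 -0.01 0 0 0 0.085;-0.03 -0.035 -0.01 0 0 0 0.085;-0.03 -0.035 0 0 0 0 0.085;-0.03 -0.035 0 0 0 0 0.085;-0.03 -0.035 0 0 0 0 0.085;-0.03 -0.035 0 0 0 0 0.085")

```text
time: 1.1
ee_pos: [0.3665, 0.2477, 0.2771]
orientation: [0.117, 0.993, 0.0, -0.0]
force: [0.7, 1.6, 0.1]
gripper_width: 0.0847
grasp_force: 0.0
```

>>> apply_moves(steps="-0.033 -0.036 0 0 0 0 0.085;-0.033 -0.036 0 0 0 0 0.085;-0.033 -0.036 0 0 0 0 0.085;-0.033 -0.036 0 0 0 0 0.085;-0.033 -0.036 0 0 0 0 0.085;-0.033 -0.036 0 0 0 0 0.085;-0.033 -0.036 0 0 0 0 0.085;-0.033 -0.036 0 0 0 0 0.085;-0.025 -0.043 0 0 0 0 0.085;0 0 0 0 0 -0.14 0.085")

```text
time: 2.1
ee_pos: [0.5703, -0.1462, 0.2767]
orientation: [0.051, 0.999, -0.002, -0.0]
force: [-0.4, 0.8, -0.7]
gripper_width: 0.0852
grasp_force: 0.0
```

>>> apply_moves(steps="0 0 0 0 0 -0.14 0.085;0 0 0 0 0 -0.14 0.085;0 0 0 0 0 0 0.085")

```text
time: 2.4
ee_pos: [0.57, -0.1397, 0.2769]
orientation: [-0.094, 0.996, 0.0, -0.0]
force: [0.3, -0.1, -0.7]
gripper_width: 0.0849
grasp_force: 0.0
```

Run:
```python
from cell import arm
from h import *
s=arm.state();print(s['joint_pos'].round(2) if hasattr(s['joint_pos'],'round') else s['joint_pos'],s['ee_pos'])
c=arm.capture('wrist');pickle.dump(c,open('w1.pkl','wb'));cv2.imwrite('pics/w1.png',c['img'][:,:,::-1])
print(c['fx'],c['position'],R.from_quat(c['orientation']).as_matrix().round(3))
```

```text
[-0.42  0.27  0.68  1.77 -0.18  1.17  2.07] [ 0.56995425 -0.13973613  0.27687691]
424.3110988534418 [ 0.49356552 -0.15358943  0.43436031] [[-0.185  0.936  0.299]
 [ 0.983  0.176  0.057]
 [ 0.001  0.304 -0.953]]
```

View pics/w1.png

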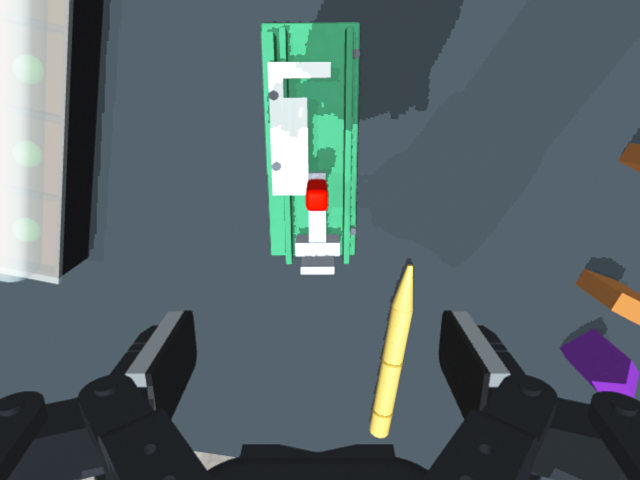

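The wrist view has +y to the right and the robot side up. It shows the feeder with its knob top at (317,200), the gate top near (317,270), and the stop bar at (300,70).

```bash
cat >> h.py <<'E'
def comps(k,amin=15):
    n,l,st,ce=cv2.connectedComponentsWithStats(k.astype(np.uint8));return [(l==i,st[i],ce[i]) for i in range(1,n) if st[i,4]>=amin]
E
python3 - <<'E'
from h import *
c=pickle.load(open('w1.pkl','rb'));H=hsv(c).astype(int)
red=((H[...,0]<6)|(H[...,0]>174))&(H[...,1]>200)&(H[...,2]>100)
for th in (200,225,240):
    for m,st,ce in comps(red&(H[...,2]>th)): print('red v>',th,st,ce,onz(c,ce,.111).round(4))
for m,st,ce in comps(red): print(st,ce)
g=(abs(H[...,0]-76)<10)&(H[...,1]>80); g[:,:230]=0;g[:,400:]=0
for side in(0,1):
    P=[]
    for v in range(40,240,4):
        u=np.flatnonzero(g[v]); 
        if len(u): P.append((u[[0,-1][side]],v))
    W=np.array([onz(c,p,.006) for p in P]);l=cv2.fitLine(W[:,:2].astype(np.float32),cv2.DIST_HUBER,0,.01,.01).ravel();print('edge',l,np.degrees(np.arctan2(l[1],l[0])))
w=(H[...,1]<40)&(H[...,2]>190);w[:,:230]=0;w[:,400:]=0;w[290:]=0
for m,st,ce in comps(w): 
    print('white',st,ce)
v,u=np.where(w[258:280]);print('gate rows',[ (258+r,np.flatnonzero(w[258+r])[[0,-1]]) for r in range(0,20) if w[258+r].any()])
print(c['img'][262:276,317].tolist())
E
```

```text
red v> 200 [306 190  22  20 411] [316.36982968 199.57420925] [ 0.5684 -0.1399  0.111 ]
red v> 225 [306 190  22  20 395] [316.38987342 199.74683544] [ 0.5686 -0.1399  0.111 ]
red v> 240 [307 191  20  19 373] [316.47453083 200.06970509] [ 0.5688 -0.1398  0.111 ]
[306 180  22  30 593] [316.47217538 195.08094435]
edge [ 0.9810253   0.19387977  0.5430219  -0.1963561 ] 11.17929
edge [ 0.9815999   0.19094904  0.5194474  -0.10846698] 11.008173
white [ 268   62   63  134 4778] [290.80263709 127.16575973]
white [ 295  211   45   46 1141] [316.85539001 238.34618755]
white [300 267  35   8 275] [316.94181818 270.46545455]
gate rows [(267, array([301, 334])), (268, array([300, 334])), (269, array([300, 334])), (270, array([300, 334])), (271, array([300, 334])), (272, array([300, 334])), (273, array([300, 333])), (274, array([301, 332]))]
[[114, 119, 127], [114, 119, 128], [112, 118, 127], [110, 115, 125], [138, 146, 158], [250, 255, 255], [254, 255, 255], [253, 254, 255], [252, 254, 255], [252, 254, 255], [253, 255, 255], [255, 255, 255], [185, 200, 216], [96, 110, 120]]
```

>>> apply_moves(steps="0.001 0 0.04 0 0 -0.005 0.085;0 0 0.04 0 0 0 0.07;0 0 0.04 0 0 0 0.06;0 0 0.03 0 0 0 0.05;0 0 0.02 0 0 0 0.045;0 0 0.017 0 0 0 0.04;0 0 0 0 0 0 0.03", grip_force=30)

```text
time: 3.15
ee_pos: [0.5678, -0.1394, 0.0881]
orientation: [-0.093, 0.996, 0.0, -0.002]
force: [-0.1, -0.5, -0.3]
gripper_width: 0.0305
grasp_force: 0.0
```

>>> apply_moves(steps="0 0 0 0 0 0 0.012;0 0 0 0 0 0 0.012;0 0 0 0 0 0 0.012;0 0 0 0 0 0 0.012;0 0 0 0 0 0 0.012", grip_force=30)

```text
time: 3.65
ee_pos: [0.5692, -0.1402, 0.0906]
orientation: [-0.095, 0.996, -0.0, 0.0]
force: [-0.1, -5.5, -6.3]
gripper_width: 0.017
grasp_force: 30.7
```

>>> apply_moves(steps="0.005 0 0 0 0 0 0.012;0.008 0 0 0 0 0 0.012;0.008 0 0 0 0 0 0.012;0.008 0 0 0 0 0 0.012;0.008 0 0 0 0 0 0.012;0.008 0 0 0 0 0 0.012;0.008 0 0 0 0 0 0.012;0.008 0 0 0 0 0 0.012;0.007 0 0 0 0 0 0.012;0.003 0 0 0 0 0 0.012")

```text
time: 4.65
ee_pos: [0.5005, -0.1536, 0.0907]
orientation: [-0.095, 0.996, -0.001, 0.001]
force: [10.6, -5.8, -16.7]
gripper_width: 0.0167
grasp_force: 29.6
```

```bash
cat > st.py <<'E'
from cell import arm
import numpy as np
s=arm.state();fx=np.array([-.9813,-.1925,0]);fy=np.array([.1925,-.9813,0]);G=np.array([.6423,-.1254,0])
p=np.array(s['ee_pos'])-G;f=np.array(s['force'])
print('t',s['time'],'feeder x %.4f y %.4f z %.4f'%(p@fx,p@fy,p[2]),'F x %.1f y %.1f z %.1f'%(f@fx,f@fy,f[2]),s['gripper_width'],s['grasp_force'])
E
python3 st.py
```

```text
t 4.65 feeder x 0.1446 y 0.0003 z 0.0907 F x -9.3 y 7.8 z -16.7 0.016736868198870776 29.607948660850525
```

>>> apply_moves(steps="0.002 0 0.001 0 0 0 0.012;0.002 0 0.0005 0 0 0 0.012;0 0 0 0 0 0 0.012")

```text
time: 4.95
ee_pos: [0.4983, -0.1542, 0.0903]
orientation: [-0.095, 0.995, -0.001, 0.003]
force: [8.0, -2.8, 0.2]
gripper_width: 0.0165
grasp_force: 31.6
```

```bash
python3 st.py
```

```text
t 4.95 feeder x 0.1469 y 0.0005 z 0.0903 F x -7.3 y 4.3 z 0.2 0.016503624530985275 31.601552367210388
```

>>> apply_moves(steps="0.002 0 0 0 0 0 0.012;0.002 0 0 0 0 0 0.012;0 0 0 0 0 0 0.012")

```text
time: 5.25
ee_pos: [0.4944, -0.1549, 0.0903]
orientation: [-0.095, 0.995, -0.001, 0.003]
force: [9.1, -2.2, 1.4]
gripper_width: 0.0169
grasp_force: 31.6
```

```bash
python3 st.py
```

```text
t 5.25 feeder x 0.1509 y 0.0005 z 0.0903 F x -8.5 y 3.9 z 1.4 0.01686684966211365 31.591210663318634
```

>>> apply_moves(steps="0.002 0 0 0 0 0 0.012;0.002 0 0 0 0 0 0.012;0 0 0 0 0 0 0.012")

```text
time: 5.55
ee_pos: [0.4905, -0.1557, 0.0903]
orientation: [-0.095, 0.995, -0.001, 0.003]
force: [7.6, -2.6, 1.5]
gripper_width: 0.0166
grasp_force: 31.6
```

```bash
python3 st.py
```

```text
t 5.55 feeder x 0.1548 y 0.0005 z 0.0903 F x -7.0 y 4.0 z 1.5 0.01663012384061627 31.570111513137817
```

>>> apply_moves(steps="0.002 0 0 0 0 0 0.012;0.002 0 0 0 0 0 0.012;0 0 0 0 0 0 0.012")

```text
time: 5.85
ee_pos: [0.4866, -0.1565, 0.0903]
orientation: [-0.095, 0.995, -0.001, 0.003]
force: [9.3, -2.2, 1.2]
gripper_width: 0.017
grasp_force: 31.5
```

```bash
python3 st.py
```

```text
t 5.85 feeder x 0.1588 y 0.0005 z 0.0903 F x -8.7 y 4.0 z 1.2 0.017026764416397864 31.549270749092102
```

>>> apply_moves(steps="0.002 0 0 0 0 0 0.012;0.002 0 0 0 0 0 0.012;0 0 0 0 0 0 0.012")

```text
time: 6.15
ee_pos: [0.4827, -0.1572, 0.0903]
orientation: [-0.095, 0.995, -0.001, 0.003]
force: [8.5, -2.5, -0.1]
gripper_width: 0.0167
grasp_force: 31.5
```

```bash
python3 st.py
```

```text
t 6.15 feeder x 0.1627 y 0.0005 z 0.0903 F x -7.8 y 4.1 z -0.1 0.01672505337046046 31.528293192386627
```

>>> apply_moves(steps="0.0015 0 0 0 0 0 0.012;0.0015 0 0 0 0 0 0.012;0 0 0 0 0 0 0.012")

```text
time: 6.45
ee_pos: [0.4814, -0.1575, 0.0904]
orientation: [-0.095, 0.995, -0.001, 0.004]
force: [19.7, -0.9, -10.2]
gripper_width: 0.0169
grasp_force: 30.4
```

```bash
python3 st.py
python3 - <<'E'
from cell import arm
from h import *
c=arm.capture('wrist');pickle.dump(c,open('w2.pkl','wb'));cv2.imwrite('pics/w2.png',c['img'][:,:,::-1])
E
```

```text
t 6.45 feeder x 0.1640 y 0.0005 z 0.0904 F x -19.2 y 4.7 z -10.2 0.01688838595478949 30.44263869524002
```

View pics/w2.png

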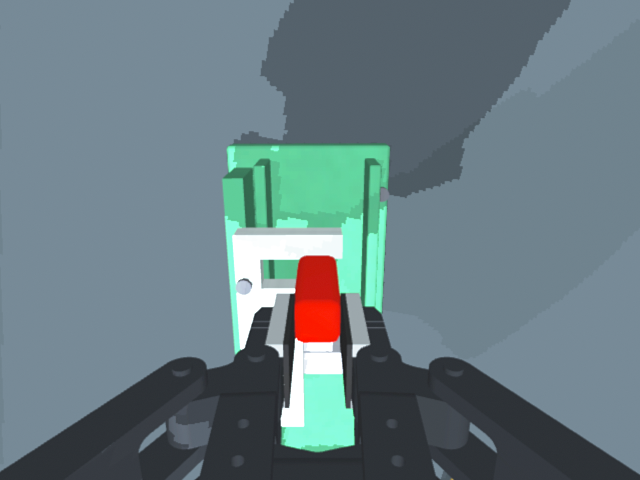

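The view shows the knob held at (318,300), with the stop bar at (290,240) just behind it and the notch to its left. The stop is felt at 19 N. I back off about 3 mm to the notch centre and slide sideways.

>>> apply_moves(steps="-0.002 0 0 0 0 0 0.012;-0.002 0 0 0 0 0 0.012;0 -0.002 0 0 0 0 0.012;0 -0.003 0 0 0 0 0.012;0 -0.003 0 0 0 0 0.012")

```text
time: 7.0
ee_pos: [0.4853, -0.164, 0.0902]
orientation: [-0.095, 0.995, -0.0, 0.003]
force: [8.8, 3.5, 3.1]
gripper_width: 0.0168
grasp_force: 31.8
```

```bash
python3 st.py
```

```text
t 7.0 feeder x 0.1615 y 0.0076 z 0.0902 F x -9.3 y -1.7 z 3.1 0.01682190993187228 31.7648184299469
```

Sliding into the notch freely (1.7 N). Continue.

>>> apply_moves(steps="0 -0.003 0 0 0 0 0.012;0 -0.003 0 0 0 0 0.012;0 -0.002 0 0 0 0 0.012;0 0 0 0 0 0 0.012")

```text
time: 7.4
ee_pos: [0.4869, -0.1721, 0.0903]
orientation: [-0.095, 0.995, -0.0, 0.003]
force: [8.6, 2.0, 2.4]
gripper_width: 0.0169
grasp_force: 31.7
```

```bash
python3 st.py
```

```text
t 7.4 feeder x 0.1615 y 0.0160 z 0.0903 F x -8.8 y -0.3 z 2.4 0.01693247659036633 31.745102405548096
```

>>> apply_moves(steps="-0.0015 0 0 0 0 0 0.012;-0.0015 0 0 0 0 0 0.012;-0.001 0 0 0 0 0 0.012;0 0 0 0 0 0 0.012")

```text
time: 7.8
ee_pos: [0.4908, -0.1713, 0.0902]
orientation: [-0.095, 0.995, -0.0, 0.003]
force: [8.0, 1.0, 1.8]
gripper_width: 0.0169
grasp_force: 31.7
```

```bash
python3 st.py
```

```text
t 7.8 feeder x 0.1575 y 0.0159 z 0.0902 F x -8.1 y 0.6 z 1.8 0.016881989263041085 31.714670062065125
```

>>> apply_moves(steps="-0.001 0 0 0 0 0 0.012;-0.001 0 0 0 0 0 0.012;0 0 0 0 0 0 0.012")

```text
time: 8.1
ee_pos: [0.4917, -0.1712, 0.0902]
orientation: [-0.095, 0.995, -0.0, 0.002]
force: [3.2, 0.7, 8.2]
gripper_width: 0.017
grasp_force: 32.4
```

```bash
python3 st.py
```

```text
t 8.1 feeder x 0.1566 y 0.0159 z 0.0902 F x -3.3 y -0.1 z 8.2 0.01703922616788903 32.4154669046402
```

>>> apply_moves(steps="0 0 0 0 0 0 0.03;0 0 0 0 0 0 0.05;0 0 -0.01 0 0 0 0.06;0 0 -0.04 0 0 0 0.07;0 0 -0.045 0 0 0 0.07;-0.01 0.02 -0.04 0 0 0 0.07;-0.012 0.047 0 0 0 0 0.07;-0.012 0.047 0 0 0 0 0.07;-0.012 0.047 0 0 0 0 0.07;-0.012 0.047 0 0 0 0 0.07")

```text
time: 9.1
ee_pos: [0.5071, 0.0457, 0.2247]
orientation: [-0.095, 0.996, 0.0, 0.0]
force: [1.3, 0.5, 0.0]
gripper_width: 0.07
grasp_force: 0.0
```

>>> apply_moves(steps="-0.012 0.047 0 0 0 0 0.07;-0.012 0.047 0 0 0 0 0.07;-0.01 0.024 0 0 0 0 0.07;0 0 0 0 0 0 0.07")

```text
time: 9.5
ee_pos: [0.5183, 0.1703, 0.224]
orientation: [-0.097, 0.995, 0.0, 0.0]
force: [0.2, -0.6, -0.3]
gripper_width: 0.07
grasp_force: 0.0
```

Run:
```python
from cell import arm
from h import *
s=arm.state();print(s['time'],np.round(s['joint_pos'],2),s['ee_pos'],s['orientation'],s['force'])
c=arm.capture('wrist');pickle.dump(c,open('w3.pkl','wb'))
t=arm.capture('side');pickle.dump(t,open('s3.pkl','wb'))
a=cv2.resize(t['img'][255:345,262:392],(640,443),interpolation=cv2.INTER_CUBIC)
im=np.hstack([cv2.resize(c['img'],(440,330)),cv2.resize(a,(360,330))])
cv2.imwrite('pics/w3.png',im[:,:,::-1])
```

```text
9.5 [-0.86  0.22  0.5   1.91 -0.12  1.04  1.46] [0.51831374 0.17030711 0.22400527] [-9.74848774e-02  9.95236997e-01  8.72045790e-05  1.00467001e-04] [ 0.20604286 -0.59871012 -0.31243503]
```

View pics/w3.png

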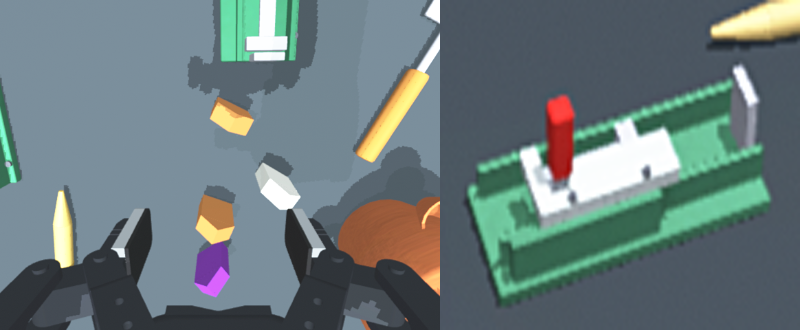

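The knob is hooked and stays back by itself (right panel). In the left wrist view, scaled by 0.69, the near cedar marker is at (232,116) and the far one at (214,218). The purple look-alike is behind at (212,270) and the white one at (278,187).

Run:
```python
from h import *
c=pickle.load(open('w3.pkl','rb'))
a=c['img'][130:210,290:390];b=c['img'][265:365,265:365]
H=hsv(c)
for n,(v0,v1,u0,u1) in {'near':(130,210,290,390),'far':(265,365,265,365)}.items():
    h=H[v0:v1,u0:u1].astype(int);m=(h[...,0]>5)&(h[...,0]<25)&(h[...,1]>90)
    print(n,np.histogram(h[...,2][m],bins=12))
im=np.hstack([cv2.resize(a,(400,320),interpolation=cv2.INTER_NEAREST),cv2.resize(b,(320,320),interpolation=cv2.INTER_NEAREST)])
cv2.imwrite('pics/crop3.png',im[:,:,::-1])
```

```text
near (array([  8,   9,  53,  47, 370,  16,  14,   9,  14,  20,  78, 933]), array([137.        , 146.83333333, 156.66666667, 166.5       ,
       176.33333333, 186.16666667, 196.        , 205.83333333,
       215.66666667, 225.5       , 235.33333333, 245.16666667,
       255.        ]))
far (array([   5,   10,  103,   80, 1582,   37,   10,    8,    7,   12,   24,
        607]), array([137.        , 146.83333333, 156.66666667, 166.5       ,
       176.33333333, 186.16666667, 196.        , 205.83333333,
       215.66666667, 225.5       , 235.33333333, 245.16666667,
       255.        ]))
```

View pics/crop3.png

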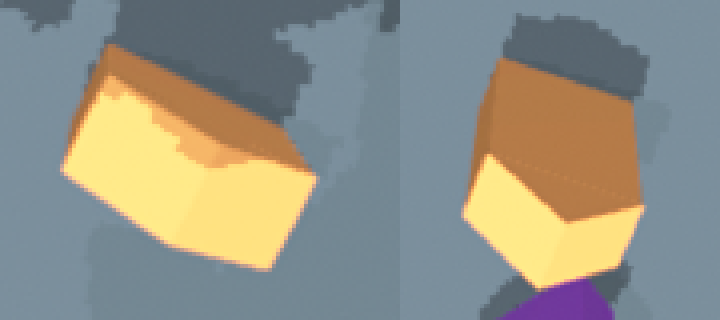

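Left panel (near marker): front bottom edge (110,42)–(283,128) and roof corners (62,170), (165,243), (270,268), (318,178). Right panel (far marker): bottom edge (502,58)–(632,100), shoulders (487,155) and (644,206), apexes (568,222) and (540,290).

Run:
```python
from h import *
c=pickle.load(open('w3.pkl','rb'))
N=lambda x,y:(290+x/4-.5,130+y/4-.5)
F=lambda x,y:(265+(x-400)/3.2-.5,265+y/3.2-.5)
def rep(n,f,bot,sh,ap):
    B=[onz(c,f(*p),0)[:2] for p in bot];S=np.array([onz(c,f(*p),.062)[:2] for p in sh]);A=np.array([onz(c,f(*p),.084)[:2] for p in ap])
    d=B[1]-B[0];print(n,'bottom len',np.linalg.norm(d).round(4),'az',np.degrees(np.arctan2(d[1],d[0])).round(1))
    print(' shoulders',S.round(4).tolist(),'centre',S.mean(0).round(4));w=S[1]-S[0];print(' width',np.linalg.norm(w).round(4),np.degrees(np.arctan2(w[1],w[0])).round(1),' thick',np.linalg.norm(S[2]-S[0]).round(4))
    print(' apex',A.round(4).tolist(),A.mean(0).round(4));m=(B[0]+B[1])/2;w=w/np.linalg.norm(w);nrm=np.array([w[1],-w[0]]);nrm*=np.sign(nrm[0]);print(' bottom-based centre',(m+.01*nrm).round(4))
rep('near',N,[(110,42),(283,128)],[(110,77),(318,178),(62,170),(270,268)],[(165,243)])
rep('far',F,[(502,58),(632,100)],[(487,155),(644,206),(463,215),(617,268)],[(568,222),(540,290)])
```

```text
near bottom len 0.0431 az 75.1
 shoulders [[0.4779, 0.1629], [0.4889, 0.2052], [0.4967, 0.1574], [0.5076, 0.2001]] centre [0.4928 0.1814]
 width 0.0437 75.5  thick 0.0196
 apex [[0.5022, 0.1777]] [0.5022 0.1777]
 bottom-based centre [0.4927 0.1812]
far bottom len 0.0425 az 81.6
 shoulders [[0.6159, 0.1683], [0.6228, 0.212], [0.6348, 0.1652], [0.6428, 0.2088]] centre [0.6291 0.1886]
 width 0.0442 81.0  thick 0.0191
 apex [[0.6184, 0.1905], [0.639, 0.1873]] [0.6287 0.1889]
 bottom-based centre [0.629  0.1889]
```

>>> apply_moves(steps="0.023 0.016 0 0 0 0 0.07;0 0 0.01 0 0 0.15 0.07;0 0 0.02 0 0 0.15 0.07;0 0 0.04 0 0 0.15 0.07;0 0 0.04 0 0 0 0.07;0 0 0.03 0 0 0 0.07;0 0 0.02 0 0 0 0.07;0 0 0.009 0 0 0 0.07;0 0 0 0 0 0 0.06;0 0 0 0 0 0 0.04", grip_force=20)

```text
time: 10.6
ee_pos: [0.4935, 0.1772, 0.0557]
orientation: [0.13, 0.992, 0.0, 0.0]
force: [-0.1, -0.8, -0.6]
gripper_width: 0.0468
grasp_force: 0.0
```

>>> apply_moves(steps="0 0 0 0 0 0 0.04;0 0 0 0 0 0 0.04;0 0 0 0 0 0 0.04;0 0 0 0 0 0 0.04")

```text
time: 11.0
ee_pos: [0.493, 0.1777, 0.0549]
orientation: [0.129, 0.992, 0.0, 0.0]
force: [0.3, -0.1, 0.1]
gripper_width: 0.0404
grasp_force: 0.0
```

Run:
```python
from cell import arm
from h import *
c=arm.capture('wrist');t=arm.capture('side')
a=cv2.resize(t['img'][145:265,225:385],(400,300),interpolation=cv2.INTER_CUBIC)
cv2.imwrite('pics/w4.png',np.hstack([cv2.resize(c['img'],(400,300)),a])[:,:,::-1])
```

```text
(no output)
```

View pics/w4.png

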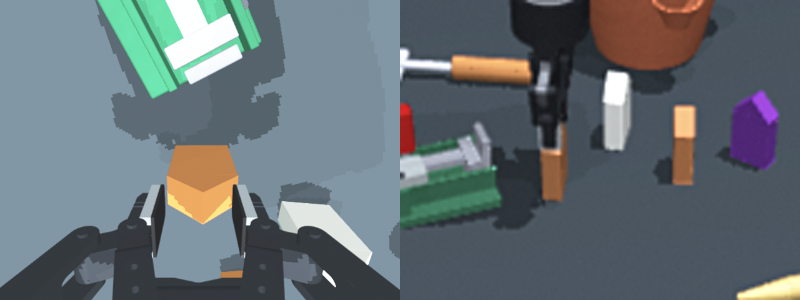

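The marker stands upright between the fingers at (202,185), with a small gap on each side, so I close further.

>>> apply_moves(steps="0 0 0 0 0 0 0.03;0 0 0 0 0 0 0.03;0 0 0 0 0 0 0.03;0 0 0 0 0 0 0.03")

```text
time: 11.5
ee_pos: [0.4935, 0.1783, 0.0551]
orientation: [0.129, 0.992, 0.001, 0.001]
force: [0.6, 2.2, 6.2]
gripper_width: 0.0306
grasp_force: 3.0
```

>>> apply_moves(steps="0 0 0 0 0 0 0.042;0 0 0 0 0 0 0.05;0 0 0 0 0 0 0.05;0 0 0 0 0 0 0.05")

```text
time: 11.9
ee_pos: [0.4927, 0.1774, 0.0545]
orientation: [0.13, 0.992, -0.0, -0.0]
force: [0.0, -0.3, 0.5]
gripper_width: 0.0502
grasp_force: 0.0
```

Run:
```python
from cell import arm
from h import *
s=arm.state();print(s['time'],s['ee_pos'],s['gripper_width'],s['force'],s['grasp_force'])
c=arm.capture('wrist');pickle.dump(c,open('w5.pkl','wb'))
T=R.from_quat(s['orientation']).as_matrix();p=np.array(s['ee_pos'])
for n,v in {'tcp':(0,0,0),'tipL':(0,-.022,.025),'tipR':(0,.022,.025)}.items(): print(n,proj(c,p+T@np.array(v)))
im=cv2.resize(c['img'][200:440,180:480],(750,600),interpolation=cv2.INTER_CUBIC)
C=np.array([.4928,.1813]);w=np.array([np.cos(1.316),np.sin(1.316)]);n=np.array([w[1],-w[0]])
for a in(-1,1):
  for b in(-1,1):
    for z in(0,.062): 
        P=np.r_[C+a*.022*w+b*.01*n,z];q=(proj(c,P)-[180,200])*2.5;cv2.circle(im,tuple(int(x) for x in q),4,(0,0,255),-1)
for v in [(0,0,0),(0,-.025,.025),(0,.025,.025)]:
    q=(proj(c,p+T@np.array(v))-[180,200])*2.5;cv2.circle(im,tuple(int(x) for x in q),4,(255,0,255),-1)
cv2.imwrite('pics/w5.png',im[:,:,::-1])
```

```text
11.9 [0.49271862 0.17742955 0.05451081] 0.0502261949800477 [ 0.02574746 -0.27302878  0.45887745] 0.0
tcp [315.56093642 297.15748119]
tipL [268.49407141 273.09668383]
tipR [363.00687114 272.98240599]
```

View pics/w5.png

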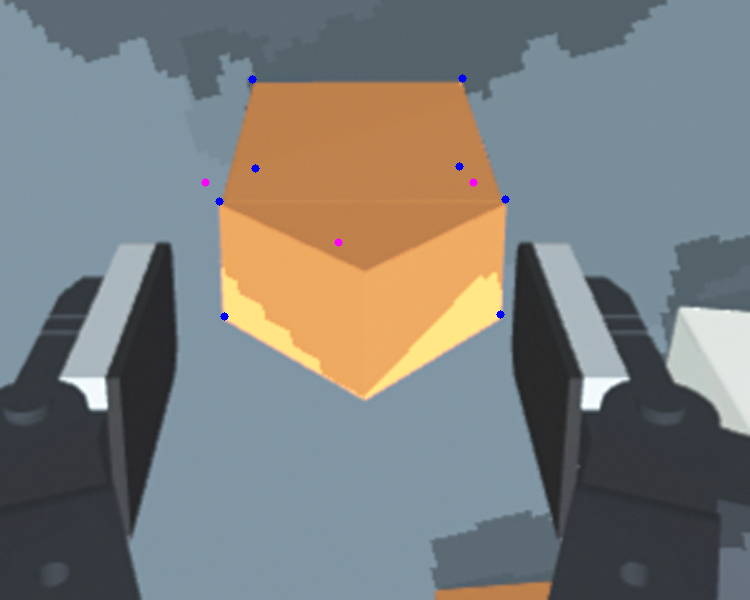

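Run:
```python
from h import *
c=pickle.load(open('w5.pkl','rb'));P=np.array([.49272,.17743,.05451])
T=np.array([[-.966,.258,0],[.258,.966,0],[0,0,-1]])
for z in (.02,.03,.04,.05,.06,.07,.08,.09):
    print(z,[ (T.T@(onz(c,(180+u/2.5,200+v/2.5),z)-P)*1000)[:2].round(1).tolist() for u,v in [(172,243),(178,345),(515,243),(513,345),(120,243),(570,243),(130,535)]])
print(c['position'],T.T@(c['position']-P),T.T@R.from_quat(c['orientation']).as_matrix())
c=pickle.load(open('w1.pkl','rb'));print(c['position'])
c=pickle.load(open('w2.pkl','rb'));print(c['position'])
```

```text
0.02 [[-17.1, -33.5], [-40.3, -33.4], [-17.1, 35.0], [-40.3, 35.7], [-17.1, -43.9], [-17.1, 46.0], [-88.0, -46.2]]
0.03 [[-12.2, -31.7], [-34.2, -31.6], [-12.2, 33.2], [-34.2, 33.9], [-12.2, -41.5], [-12.2, 43.6], [-79.3, -43.8]]
0.04 [[-7.2, -29.9], [-28.0, -29.8], [-7.2, 31.4], [-28.0, 32.1], [-7.2, -39.2], [-7.2, 41.3], [-70.7, -41.3]]
0.05 [[-2.2, -28.1], [-21.8, -28.1], [-2.3, 29.6], [-21.8, 30.3], [-2.2, -36.9], [-2.3, 38.9], [-62.0, -38.9]]
0.06 [[2.7, -26.4], [-15.7, -26.3], [2.7, 27.9], [-15.7, 28.4], [2.7, -34.6], [2.7, 36.5], [-53.4, -36.4]]
0.07 [[7.7, -24.6], [-9.5, -24.5], [7.7, 26.1], [-9.5, 26.6], [7.7, -32.3], [7.6, 34.2], [-44.7, -34.0]]
0.08 [[12.6, -22.8], [-3.3, -22.7], [12.6, 24.3], [-3.4, 24.8], [12.6, -29.9], [12.6, 31.8], [-36.1, -31.5]]
0.09 [[17.6, -21.0], [2.8, -21.0], [17.6, 22.5], [2.8, 23.0], [17.6, -27.6], [17.6, 29.5], [-27.5, -29.1]]
[0.41755538 0.19823525 0.21197277] [ 0.07797677  0.0007054  -0.15746277] [[-1.23758467e-04 -9.52485562e-01 -3.04123724e-01]
 [ 9.99859983e-01 -1.18793483e-04 -3.48281322e-05]
 [-2.95545081e-06 -3.04166312e-01  9.52618945e-01]]
[ 0.49356552 -0.15358943  0.43436031]
[ 0.40366723 -0.17139688  0.2472413 ]
```

The picture (dots are my marker estimate, which fits well) shows that the real pad tips sit near z ≈ 0.07, well behind the nominal 25 mm ahead of the TCP. The pads only caught the gable at about 30 mm. I centre and go lower, watching the force.

>>> apply_moves(steps="0 0.0035 0 0 0 0 0.06;0 0 0.01 0 0 0 0.06;0 0 0.01 0 0 0 0.06;0 0 0.005 0 0 0 0.06;0 0 0 0 0 0 0.06")

```text
time: 12.45
ee_pos: [0.4931, 0.1804, 0.0284]
orientation: [0.13, 0.992, -0.001, -0.001]
force: [-0.4, -0.5, -0.0]
gripper_width: 0.0603
grasp_force: 0.0
```

>>> apply_moves(steps="0 0 0.008 0 0 0 0.06;0 0 0 0 0 0 0.05;0 0 0 0 0 0 0.035;0 0 0 0 0 0 0.035;0 0 0 0 0 0 0.035;0 0 0 0 0 0 0.035")

```text
time: 13.05
ee_pos: [0.4938, 0.181, 0.0218]
orientation: [0.13, 0.992, 0.0, 0.0]
force: [0.0, 0.8, -1.1]
gripper_width: 0.0438
grasp_force: 21.9
```

Run:
```python
from h import *
fx=np.array([-.9813,-.1925]);fy=np.array([.1925,-.9813]);G=np.array([.6423,-.1254])
c=pickle.load(open('w1.pkl','rb'))
f=lambda p,z:((onz(c,p,z)[:2]-G)@np.c_[fx,fy]).round(4)
print('gate inner top',f((316.9,266.5),.062),'outer',f((316.9,274.5),.062))
print('edges base',f((266,150),.0),f((357,150),.0))
c=pickle.load(open('w2.pkl','rb'))
print('stop bar back edge/tip',f((343,228),.056))
s=pickle.load(open('s3.pkl','rb'))
for C in(pickle.load(open('side0.pkl','rb')),s):
    H=hsv(C).astype(int);k=((H[...,0]<6)|(H[...,0]>174))&(H[...,1]>200)&(H[...,2]>100);k[:240]=0
    print([(st,ce.round(1)) for m,st,ce in comps(k)])
```

```text
gate inner top [-0.001   0.0002] outer [-0.0092  0.0003]
edges base [0.1009 0.0509] [ 0.1002 -0.0411]
stop bar back edge/tip [ 0.1825 -0.0123]
[(array([335, 270,   9,  19, 127], dtype=int32), array([338.8, 279.9]))]
[(array([301, 284,   9,  19, 125], dtype=int32), array([305.1, 293.7]))]
```

>>> apply_moves(steps="0 0 -0.01 0 0 0 0.035;0 0 -0.03 0 0 0 0.035;0 0 -0.04 0 0 0 0.035;0 0 -0.04 0 0 0 0.035;0 0 0 0 0 -0.15 0.035;0 0 0 0 0 -0.15 0.035;0 0 0 0 0 -0.146 0.035;0 0 0 0 0 0 0.035")

```text
time: 13.85
ee_pos: [0.4938, 0.1808, 0.1424]
orientation: [-0.094, 0.996, 0.0, 0.0]
force: [-0.6, 0.2, -0.5]
gripper_width: 0.0438
grasp_force: 22.0
```

```bash
python3 st.py; python3 -c "
from cell import arm
print(arm.state()['orientation'])"
```

```text
t 13.85 feeder x 0.0867 y -0.3291 z 0.1424 F x 0.5 y -0.3 z -0.5 0.04381904014106042 21.96123305009678
[-9.42006867e-02  9.95553144e-01  2.61977024e-04  3.14640010e-04]
```

>>> apply_moves(steps="-0.005 -0.025 0 0 0 -0.005 0.035;-0.009 -0.04 0 0 0 0 0.035;-0.009 -0.04 0 0 0 0 0.035;-0.009 -0.04 0 0 0 0 0.035;-0.009 -0.04 0 0 0 0 0.035;-0.009 -0.04 0 0 0 0 0.035;-0.009 -0.04 0 0 0 0 0.035;-0.008 -0.038 0 0 0 0 0.035;-0.006 -0.026 0 0 0 0 0.035;0 0 0 0 0 0 0.035")

```text
time: 14.85
ee_pos: [0.6282, -0.1329, 0.1421]
orientation: [-0.091, 0.996, -0.001, 0.0]
force: [-0.6, 0.0, 0.3]
gripper_width: 0.0435
grasp_force: 21.9
```

>>> apply_moves(steps="0 0 0 0 0 0 0.035;0 0 0 0 0 0 0.035")

```text
time: 15.05
ee_pos: [0.6275, -0.1272, 0.1417]
orientation: [-0.095, 0.995, 0.0, -0.0]
force: [0.1, 0.3, -0.7]
gripper_width: 0.0438
grasp_force: 21.9
```

```bash
python3 st.py; python3 -c "
from cell import arm
print(arm.state()['orientation'])"
```

```text
t 15.05 feeder x 0.0148 y -0.0010 z 0.1417 F x -0.2 y -0.2 z -0.7 0.04379673489021267 21.890903804451227
[-9.47771945e-02  9.95498475e-01  1.92854923e-04 -1.80442713e-04]
```

>>> apply_moves(steps="-0.001 -0.001 0.03 0 0 0 0.035;0 0 0.03 0 0 0 0.035;0 0 0.02 0 0 0 0.035;0 0 0.015 0 0 0 0.035;0 0 0.007 0 0 0 0.035;0 0 0 0 0 0 0.035;0 0 0 0 0 0 0.035")

```text
time: 15.75
ee_pos: [0.6295, -0.129, 0.0405]
orientation: [-0.095, 0.995, -0.0, 0.0]
force: [-0.1, -0.3, -0.6]
gripper_width: 0.0433
grasp_force: 21.9
```

```bash
python3 st.py
```

```text
t 15.75 feeder x 0.0133 y 0.0010 z 0.0405 F x 0.1 y 0.3 z -0.6 0.043279145284554205 21.924704248085618
```

>>> apply_moves(steps="0 0 0.003 0 0 0 0.035;0 0.0007 0.002 0 0 0 0.035;0 0 0.001 0 0 0 0.035;0 0 0.001 0 0 0 0.035;0 0 0 0 0 0 0.035")

```text
time: 16.25
ee_pos: [0.629, -0.1283, 0.0333]
orientation: [-0.095, 0.995, 0.0, 0.0]
force: [-2.6, 1.9, 9.4]
gripper_width: 0.0437
grasp_force: 23.2
```

```bash
python3 st.py
```

```text
t 16.25 feeder x 0.0136 y 0.0003 z 0.0333 F x 2.2 y -2.4 z 9.4 0.043724322551788444 23.182905020657927
```

>>> apply_moves(steps="0 0 0 0 0 0 0.048;0 0 0 0 0 0 0.055;0 0 0 0 0 0 0.06;0 0 -0.01 0 0 0 0.06;0 0 -0.03 0 0 0 0.06;0 0 -0.04 0 0 0 0.06;0 0 -0.04 0 0 0 0.06;-0.005 0.025 0 0 0 0 0.06;-0.009 0.045 0 0 0 0 0.06;-0.009 0.045 0 0 0 0 0.06")

```text
time: 17.25
ee_pos: [0.6296, -0.0104, 0.1538]
orientation: [-0.094, 0.996, 0.0, 0.001]
force: [0.6, 0.5, 0.0]
gripper_width: 0.0603
grasp_force: 0.0
```

>>> apply_moves(steps="-0.009 0.045 0 0 0 0 0.06;-0.009 0.045 0 0 0 0 0.06;-0.009 0.045 0 0 0 0 0.06;-0.007 0.04 0 0 0 0 0.06;-0.004 0.021 0 0 0 0.1 0.06;0 0 0 0 0 0.13 0.06;0 0 0 0 0 0.117 0.06;0 0 0 0 0 0 0.06;0 0 0 0 0 0 0.06")

```text
time: 18.15
ee_pos: [0.6297, 0.1885, 0.153]
orientation: [0.076, 0.997, -0.0, 0.0]
force: [0.3, -0.8, -0.0]
gripper_width: 0.0599
grasp_force: 0.0
```

Run:
```python
from cell import arm
from h import *
s=arm.state();print(s['time'],s['ee_pos'],s['orientation'])
c=arm.capture('wrist');pickle.dump(c,open('w6.pkl','wb'))
t=arm.capture('side')
H=hsv(c).astype(int);k=(H[...,0]>5)&(H[...,0]<18)&(H[...,1]>110)
print([(st[:5],ce.round(1)) for m,st,ce in comps(k,150)])
a=cv2.resize(t['img'][255:345,262:392],(400,300),interpolation=cv2.INTER_CUBIC)
cv2.imwrite('pics/w6.png',np.hstack([cv2.resize(c['img'],(400,300)),a])[:,:,::-1])
```

```text
18.15 [0.62965103 0.18853716 0.15300803] [ 7.60526685e-02  9.97103792e-01 -6.78272800e-05  1.18890636e-04]
[(array([ 574,   78,   66,  208, 7440], dtype=int32), array([608.7, 162.1])), (array([ 280,  192,   73,   32, 1770], dtype=int32), array([316.1, 205.9])), (array([ 597,  206,   43,   87, 2442], dtype=int32), array([623. , 255.7]))]
```

View pics/w6.png

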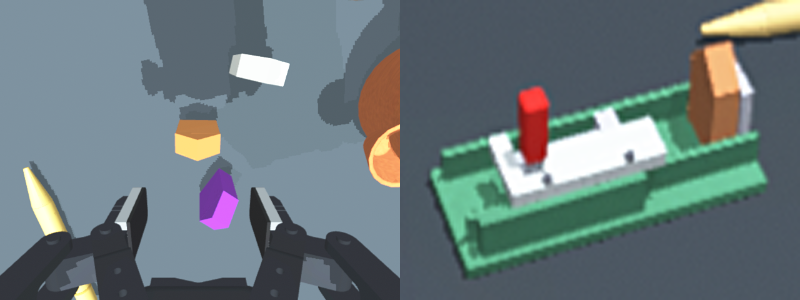

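The near marker now stands upright against the gate side (right panel). The far cedar marker is square to the gripper at (197,140), with purple behind at (217,200).

>>> apply_moves(steps="0 0 0.03 0 0 0 0.06;0 0 0.03 0 0 0 0.06;0 0 0.03 0 0 0 0.06;0 0 0.02 0 0 0 0.06;0 0 0.015 0 0 0 0.06;0 0 0.007 0 0 0 0.06;0 0 0 0 0 0 0.055;0 0 0 0 0 0 0.035;0 0 0 0 0 0 0.035;0 0 0 0 0 0 0.035")

```text
time: 19.25
ee_pos: [0.6301, 0.1888, 0.0215]
orientation: [0.078, 0.997, 0.0, 0.001]
force: [0.3, -0.4, 4.1]
gripper_width: 0.0437
grasp_force: 21.9
```

>>> apply_moves(steps="0 0 0 0 0 0 0.035;0 0 0 0 0 0 0.035")

```text
time: 19.45
ee_pos: [0.6302, 0.1888, 0.0215]
orientation: [0.078, 0.997, 0.0, 0.001]
force: [-0.9, 0.0, 6.9]
gripper_width: 0.0434
grasp_force: 22.2
```

>>> apply_moves(steps="0 0 -0.01 0 0 0 0.035;0 0 -0.03 0 0 0 0.035;0 0 -0.04 0 0 0 0.035;0 0 -0.04 0 0 0 0.035;0 0 0 0 0 -0.12 0.035;0 0 0 0 0 -0.12 0.035;0 0 0 0 0 -0.11 0.035;0 0 0 0 0 0 0.035;0 0 0 0 0 0 0.035")

```text
time: 20.35
ee_pos: [0.6296, 0.1884, 0.141]
orientation: [-0.095, 0.995, 0.0, 0.0]
force: [-0.3, -0.4, -2.2]
gripper_width: 0.0437
grasp_force: 21.4
```

```bash
python3 st.py
```

```text
t 20.35 feeder x -0.0480 y -0.3104 z 0.1410 F x 0.4 y 0.3 z -2.2 0.04374025188493375 21.362143345177174
```

>>> apply_moves(steps="0.008 -0.025 0 0 0 0 0.035;0.012 -0.041 0 0 0 0 0.035;0.012 -0.041 0 0 0 0 0.035;0.012 -0.041 0 0 0 0 0.035;0.012 -0.041 0 0 0 0 0.035;0.012 -0.041 0 0 0 0 0.035;0.012 -0.04 0 0 0 0 0.035;0.008 -0.025 0 0 0 0 0.035;0.004 -0.015 0 0 0 0 0.035;0 0 0 0 0 0 0.035")

```text
time: 21.35
ee_pos: [0.5989, -0.1354, 0.1408]
orientation: [-0.095, 0.996, -0.0, -0.0]
force: [0.4, -0.0, -0.8]
gripper_width: 0.0435
grasp_force: 21.4
```

>>> apply_moves(steps="0 0 0 0 0 0 0.035;0 0 0 0 0 0 0.035;0 0 0 0 0 0 0.035")

```text
time: 21.65
ee_pos: [0.5994, -0.1318, 0.1405]
orientation: [-0.098, 0.995, 0.0, -0.0]
force: [-0.0, -0.0, -0.3]
gripper_width: 0.0438
grasp_force: 21.4
```

```bash
python3 st.py; python3 -c "
from cell import arm
print(arm.state()['orientation'],arm.state()['joint_pos'])"
```

```text
t 21.65 feeder x 0.0433 y -0.0020 z 0.1405 F x 0.0 y 0.0 z -0.3 0.04380724396957262 21.36926697101444
[-9.77533554e-02  9.95210647e-01  1.96630204e-04 -1.03495892e-04] [-0.28621731  0.44629939  0.52047731  1.84273485 -0.27275541  0.92389441
  2.12468783]
```

>>> apply_moves(steps="0 -0.001 0.03 0 0 0 0.035;0 0 0.03 0 0 0 0.035;0 0 0.02 0 0 0 0.035;0 0 0.014 0 0 0 0.035;0 0 0.007 0 0 0 0.035;0 0 0 0 0 0 0.035;0 0 0 0 0 0 0.035")

```text
time: 22.35
ee_pos: [0.5999, -0.1344, 0.0404]
orientation: [-0.097, 0.995, -0.0, 0.0]
force: [-0.2, 0.1, 0.1]
gripper_width: 0.0438
grasp_force: 21.4
```

```bash
python3 st.py
```

```text
t 22.35 feeder x 0.0433 y 0.0007 z 0.0404 F x 0.2 y -0.2 z 0.1 0.04382736639068569 21.390391155146062
```

>>> apply_moves(steps="0 0.0005 0.003 0 0 0 0.035;0 0 0.002 0 0 0 0.035;0 0 0.001 0 0 0 0.035;0 0 0.001 0 0 0 0.035;0 0 0 0 0 0 0.035")

```text
time: 22.85
ee_pos: [0.5996, -0.1338, 0.0334]
orientation: [-0.097, 0.995, 0.0, 0.0]
force: [-1.8, 2.0, 11.3]
gripper_width: 0.0437
grasp_force: 22.8
```

```bash
python3 st.py
```

```text
t 22.85 feeder x 0.0435 y 0.0000 z 0.0334 F x 1.4 y -2.3 z 11.3 0.04365144632022677 22.83274669200182
```

>>> apply_moves(steps="0 0 0 0 0 0 0.048;0 0 0 0 0 0 0.055;0 0 0 0 0 0 0.06;0 0 0 0 0 0 0.06;0 0 -0.01 0 0 0 0.06;0 0 -0.03 0 0 0 0.06;0 0 -0.04 0 0 0 0.06;0 0 -0.04 0 0 0 0.06;0.025 -0.003 0 0 0 0 0.055;0.04 -0.006 0 0 0 0 0.05")

```text
time: 23.85
ee_pos: [0.5386, -0.1546, 0.1543]
orientation: [-0.098, 0.995, -0.0, 0.002]
force: [0.1, -0.9, 0.1]
gripper_width: 0.0499
grasp_force: 0.0
```

>>> apply_moves(steps="0.03 -0.005 0 0 0 0 0.05;0.018 -0.002 0 0 0 0 0.05;0 0 0 0 0 0 0.05;0 0 0 0 0 0 0.05;0 0 0 0 0 0 0.05")

```text
time: 24.35
ee_pos: [0.4924, -0.171, 0.153]
orientation: [-0.097, 0.995, -0.0, 0.0]
force: [-0.1, 0.7, -1.0]
gripper_width: 0.05
grasp_force: 0.0
```

```bash
python3 st.py;python3 - <<'E'
from cell import arm
from h import *
c=arm.capture('wrist');pickle.dump(c,open('w7.pkl','wb'))
t=arm.capture('top');s=arm.capture('side');pickle.dump((t,s),open('ts7.pkl','wb'))
H=hsv(c).astype(int);fx=np.array([-.9813,-.1925]);fy=np.array([.1925,-.9813]);G=np.array([.6423,-.1254])
red=((H[...,0]<6)|(H[...,0]>174))&(H[...,1]>200)&(H[...,2]>240)
for m,st,ce in comps(red,80): print(st,ce.round(1),((onz(c,ce,.111)[:2]-G)@np.c_[fx,fy]).round(4))
H=hsv(s).astype(int);k=(H[...,0]>5)&(H[...,0]<18)&(H[...,1]>110)
for m,st,ce in comps(k,30): print('side cedar',st,ce.round(1))
P=lambda x,y,z:proj(s,np.r_[G+x*fx+y*fy,z]).round(0)
print('expected m1 base/top',P(.0145,0,.012),P(.0145,0,.096),'m2',P(.0445,0,.012),P(.0445,0,.096))
E
```

```text
t 24.35 feeder x 0.1559 y 0.0159 z 0.1530 F x 0.0 y -0.7 z -1.0 0.05000682196193744 0.0
[301 242  33  30 899] [316.9 257. ] [0.157  0.0155]
side cedar [  0  62  10  20 134] [ 4.6 71. ]
side cedar [  0  87   8  55 193] [  2.2 109.1]
side cedar [ 330   97   33   75 1200] [343.1 135.8]
side cedar [246 167  33  12 299] [261.8 172.5]
side cedar [343 267  29  34 739] [357.6 283.6]
expected m1 base/top [362. 295.] [364. 268.] m2 [350. 299.] [352. 271.]
```

The cedar blob in the track spans 343–372 × 267–301, which matches two upright markers side by side. The knob measures feeder (157, 15.5 mm). Now I grip it lower down.

>>> apply_moves(steps="0.001 0 0.03 0 0 0 0.05;0 0 0.025 0 0 0 0.045;0 0 0.015 0 0 0 0.04;0 0 0.01 0 0 0 0.035;0 0 0 0 0 0 0.03;0 0 0 0 0 0 0.012;0 0 0 0 0 0 0.012;0 0 0 0 0 0 0.012;0 0 0 0 0 0 0.012;0 0 0 0 0 0 0.012", grip_force=40)

```text
time: 25.5
ee_pos: [0.4907, -0.1716, 0.073]
orientation: [-0.097, 0.995, -0.0, 0.0]
force: [-1.5, -2.0, 1.8]
gripper_width: 0.0173
grasp_force: 41.7
```

```bash
python3 st.py
```

```text
t 25.5 feeder x 0.1576 y 0.0162 z 0.0730 F x 1.9 y 1.7 z 1.8 0.017268268007386126 41.659303307533264
```

>>> apply_moves(steps="0.0015 0 0 0 0 0 0.012;0.0015 0 0 0 0 0 0.012;0.0015 0 0 0 0 0 0.012;0 0 0 0 0 0 0.012")

```text
time: 25.9
ee_pos: [0.4877, -0.1722, 0.0731]
orientation: [-0.097, 0.995, -0.0, 0.001]
force: [7.7, 1.2, -4.9]
gripper_width: 0.0173
grasp_force: 40.9
```

```bash
python3 st.py
```

```text
t 25.9 feeder x 0.1607 y 0.0162 z 0.0731 F x -7.8 y 0.3 z -4.9 0.01728618074840379 40.94466984272003
```

>>> apply_moves(steps="0 0.003 0 0 0 0 0.012;0 0.003 0 0 0 0 0.012;0 0.003 0 0 0 0 0.012;0 0.003 0 0 0 0 0.012;0 0.003 0 0 0 0 0.012;0 0.0015 0 0 0 0 0.012;0 0 0 0 0 0 0.012")

```text
time: 26.6
ee_pos: [0.4849, -0.1569, 0.0732]
orientation: [-0.097, 0.995, -0.001, 0.002]
force: [9.8, -5.2, -8.6]
gripper_width: 0.017
grasp_force: 40.6
```

```bash
python3 st.py
```

```text
t 26.6 feeder x 0.1606 y 0.0006 z 0.0732 F x -8.6 y 7.0 z -8.6 0.01699025909844768 40.55405616760254
```

>>> apply_moves(steps="-0.003 -0.0005 0 0 0 0 0.012;-0.005 0 0 0 0 0 0.012;-0.005 0 0 0 0 0 0.012;-0.005 0 0 0 0 0 0.012;-0.005 0 0 0 0 0 0.012;-0.004 0 0 0 0 0 0.012;-0.003 0 0 0 0 0 0.012;-0.002 0 0 0 0 0 0.012;-0.002 0 0 0 0 0 0.012;-0.002 0 0 0 0 0 0.012")

```text
time: 27.6
ee_pos: [0.5198, -0.1501, 0.0731]
orientation: [-0.097, 0.995, -0.001, 0.001]
force: [6.7, -2.6, -4.2]
gripper_width: 0.0172
grasp_force: 41.2
```

```bash
python3 st.py
```

```text
t 27.6 feeder x 0.1250 y 0.0007 z 0.0731 F x -6.1 y 3.8 z -4.2 0.017213341404685004 41.2411504983902
```

>>> apply_moves(steps="-0.0015 0 0 0 0 0 0.012;-0.0015 0 0 0 0 0 0.012;-0.0015 0 0 0 0 0 0.012;-0.0015 0 0 0 0 0 0.012;-0.0015 0 0 0 0 0 0.012;-0.0015 0 0 0 0 0 0.012;0 0 0 0 0 0 0.012")

```text
time: 28.3
ee_pos: [0.5287, -0.1484, 0.0732]
orientation: [-0.097, 0.995, -0.001, 0.001]
force: [6.9, -2.0, -4.1]
gripper_width: 0.0171
grasp_force: 41.3
```

```bash
python3 st.py
```

```text
t 28.3 feeder x 0.1159 y 0.0007 z 0.0732 F x -6.4 y 3.3 z -4.1 0.01708038630569059 41.34353578090668
```

>>> apply_moves(steps="-0.001 0 0 0 0 0 0.012;-0.001 0 0 0 0 0 0.012;-0.001 0 0 0 0 0 0.012;-0.001 0 0 0 0 0 0.012;0 0 0 0 0 0 0.012")

```text
time: 28.8
ee_pos: [0.5316, -0.1478, 0.0731]
orientation: [-0.097, 0.995, -0.0, 0.001]
force: [2.0, -3.8, 4.5]
gripper_width: 0.017
grasp_force: 42.4
```

```bash
python3 st.py
```

```text
t 28.8 feeder x 0.1129 y 0.0007 z 0.0731 F x -1.3 y 4.1 z 4.5 0.01695172740922855 42.36066162586212
```

>>> apply_moves(steps="-0.0005 0 0 0 0 0 0.012;0 0 0 0 0 0 0.02;0 0 0 0 0 0 0.03;0 0 0 0 0 0 0.045;0 0 0 0 0 0 0.05;0 0 -0.02 0 0 0 0.05;0 0 -0.04 0 0 0 0.05;0 0 -0.04 0 0 0 0.05;0.03 0 -0.03 0 0 0 0.05;0.02 0 -0.02 0 0 0 0.05")

```text
time: 29.8
ee_pos: [0.4817, -0.1574, 0.2243]
orientation: [-0.097, 0.995, -0.0, 0.001]
force: [-0.1, 0.1, 0.1]
gripper_width: 0.05
grasp_force: 0.0
```

```bash
python3 st.py;python3 - <<'E'
from cell import arm
from h import *
c=arm.capture('wrist');s=arm.capture('side')
H=hsv(c).astype(int);fx=np.array([-.9813,-.1925]);fy=np.array([.1925,-.9813]);G=np.array([.6423,-.1254])
f=lambda p,z:((onz(c,p,z)[:2]-G)@np.c_[fx,fy]).round(4)
red=((H[...,0]<6)|(H[...,0]>174))&(H[...,1]>200)&(H[...,2]>240)
for m,st,ce in comps(red,80): print('knob',st,ce.round(1),f(ce,.111))
k=(H[...,0]>5)&(H[...,0]<22)&(H[...,1]>90)
for m,st,ce in comps(k,100):
    print('cedar',st,ce.round(1),'axis ends (z=.074)',f((st[0],ce[1]),.074),f((st[0]+st[2],ce[1]),.074))
    cs,_=cv2.findContours(m.astype(np.uint8),cv2.RETR_EXTERNAL,cv2.CHAIN_APPROX_NONE);ap=cv2.approxPolyDP(cs[0],3,True)[:,0]
    print([(tuple(p),f(p,.074).tolist()) for p in ap])
H=hsv(s).astype(int);k=(H[...,0]>5)&(H[...,0]<18)&(H[...,1]>110)
for m,st,ce in comps(k,100): print('side cedar',st,ce.round(1))
E
```

```text
t 29.8 feeder x 0.1637 y 0.0005 z 0.2243 F x 0.1 y -0.1 z 0.1 0.05002222915987652 0.0
knob [306 280  23  21 435] [317. 290.] [0.1126 0.    ]
cedar [ 291  331   54   78 3536] [317.8 366.2] axis ends (z=.074) [0.0241 0.0222] [ 0.024  -0.0235]
[((np.int32(341), np.int32(331)), [0.0579, -0.0196]), ((np.int32(294), np.int32(333)), [0.0561, 0.0191]), ((np.int32(292), np.int32(390)), [0.0001, 0.0218]), ((np.int32(316), np.int32(408)), [-0.0188, 0.0011]), ((np.int32(343), np.int32(391)), [-0.001, -0.0223])]
side cedar [ 317   92   46   81 2214] [336.5 132.8]
side cedar [246 167  30  11 275] [260.5 172.4]
side cedar [350 267  24  32 583] [362.6 281.7]
```

The knob is at 112.6 mm on the centre line, so the follower is at about 37.6 mm. The front marker's shoulders are at x ≈ 0, square and centred.

```bash
python3 -c "
from cell import arm
print(arm.job_done())"
```

```text
the job is handed in; nothing more can be done
None
```

I handed the job in at about 30 s. By my last measurement both cedar markers stand square against the gate, the follower presses them at about 37.6 mm, and the knob is unhooked on the centre line; the hand-in returned no verdict.

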